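# Open the push-and-turn tablet bottle in the reading corner

### The job

Open the larger tablet bottle on the wooden tray: its wide ribbed safety cap has to be pressed down against its spring and, while it is down, twisted counterclockwise (seen from above) until it comes free. Lift the cap straight up and finish still holding it in the gripper, level and still, about ten centimetres above the mouth of the bottle; do not let go of it. Leave the small bottle, the teapot, the cup, the book and the glasses case where they are.

Things in the scene. Friction and masses are not known exactly. Their poses are not given: they have to be found in the camera images.
- bottle: Larger amber tablet bottle, body 58 mm across, held fast in a wooden socket ring (75 mm across, 22 mm high) at either end of the tray, any yaw; it neither turns nor lifts. Origin: centre of its underside, on the tray's top; z up. Shoulder ends 84 mm above the origin; neck 30 mm across.
- mouth (a point): Centre of the bottle's mouth, 113 mm above its origin. Hooks on the neck hold lugs inside the cap; a sprung seal here pushes the cap up with 6 N when locked, 1 N more per mm pressed. Once unlocked and not held, the cap pops up about 3 mm.
- cap: Wide white ribbed safety cap on that bottle, 52 mm across, 28 mm high, about 30 g, loose but locked on. Origin: centre of its open underside; z up. Locked, its underside is 95 mm above the bottle's origin (11 mm above the shoulder) and its x axis lies along the bottle's x axis within a few degrees. Undepressed it turns only a few degrees. Grip it across its sides from above, any yaw.
- cap_top (a point): Centre of the cap's flat top, 28 mm above the cap's origin. To open: press the cap down more than 3 mm (it bottoms at 6 mm, about 12 N; aim for 4.5 to 5), keep it down and turn it counterclockwise seen from above: free from 0.8 rad, stop at about 1.35 rad, so turn about 1.05. Then it lifts straight off.
- tray: Flat wooden tray 110 x 250 mm, 12 mm thick, fixed to the table; its long side is its y axis. Origin: centre of its underside. The two bottles stand 65 mm either side of its centre.
- small_bottle: Bystander: slim amber bottle, 38 mm across, 85 mm high, with a narrow plain cap, standing loose at the other end of the tray, without a socket ring. Origin: centre of its underside.
- teapot: Bystander: brown glazed teapot, 136 mm across the belly, 132 mm high, spout along +y, handle along -y. Origin: centre of its underside.
- tea_cup: Bystander: white handleless cup, 84 mm across, 60 mm high. Origin: centre of its underside.
- book: Bystander: closed clothbound book lying flat, 150 x 220 mm, 32 mm thick. Origin: centre of its underside.
- glasses_case: Bystander: dark spectacle case lying flat, 60 x 155 mm, 35 mm high, beyond the tray. Origin: centre of its underside.
Not all that is in view belongs to the job. Several things have the shape of the cap; the one meant has the colours described above.

How it is judged:
By the outcome, as a careful person would: the job done as asked, in the order asked, and still so for the second after the job is handed in, while the arm keeps its last pose, push and grip.
It also fails if it takes over 32 s, if anything falls off the work surface, if the arm or the gripper's body presses on something with over 40 N, if the wrist force passes 120 N, or if a joint passes its speed limit or range.

### The arm

A 6-joint arm with a two-finger parallel gripper is mounted at the origin on the work surface. World frame = base frame: x ahead of the robot, y to its left, z up, the work surface at z = 0. Lengths are in mm, angles in rad, forces in N, time in s.
With the tool pointing down it reaches from about 350 to 775 mm from the base axis. Payload 7.3 kg.
Tool frame: the origin (TCP) lies at the very end of the fingers, on their centre line; the grasp point (between the pads) lies 19 mm behind it; z points along the fingers, y is the line along which they close (so a half turn about z gives the same grasp; the last joint's range is limited). The gripper opens to 92 mm and grips with 3 to 60 N. Pads are 19 mm wide; open, the fingers measure 130 mm over their backs; the gripper's body (75 mm by 190 mm) begins 47 mm behind the grasp point.
Start: joints at [0.959, 0.342, 1.524, -0, 1.275, -0.146], TCP at [235.787, 469.094, 226.741] pointing down, gripper open.
Joint ranges: [-2.53, 2.53], [-0.77, 2.02], [0.04, 2.7], [-1, 4.14], [0.28, 2.66], [-3.11, 3.11]. Speed limits (rad/s): [2.57, 2.57, 3.14, 3.14, 3.14, 3.14].

### API

Orientations are given as [roll, pitch, yaw] about the fixed x, y, z axes, in that order (R = Rz(yaw) Ry(pitch) Rx(roll)).
In Python, from plant import bot gives the robot as it stands.
- The arm moves only by the tool apply_moves, never from a script. Its argument "motion" is text: rows parted by semicolons, each of 4 numbers parted by spaces: the shift along the tool's x, y, z in m, then the turn about the tool's z in degrees. A call has 1 to 8 rows; each row shifts and turns the commanded pose from where the row before left it, along the tool's axes as they then stand; what a row does not reach is not made up. A row lasts 1/8 s, in which the tool goes at most 62.5 mm and 10.7 degrees, less where a joint would pass 70% of its speed; a pose out of reach is approached as far as the arm can. A call with a gripper value outside its range is refused whole. "fingers" is the opening, from -1 (shut) to 1 (fully open), set as the call begins (left out, the last holds). The fingers move at their own pace and stop on an object; the grip force is fixed at half the most. Time passes only in rows, so rows that do not move let the fingers close. It gives the time, the measured TCP pose, the force, the opening and the grip force at its end, in the units of the state.
- bot.get_obs(): the state, without advancing time (a new reading comes with each control period).
- bot.capture(name): name is "scene" or "top"; returns a dict with "img" (400x640x3 uint8, blue, green, red), "range_z" (400x640 float32, mm along the optical axis (not along the pixel's ray), 0 where there is no reading), "fx", "fy", "cx", "cy" (pixels), "D" ([k1, k2, p1, p2, k3] as OpenCV has them; the pictures are not rectified), "world_from_camera" (4x4, takes a point from camera to world coordinates). Camera axes: x right, y down, z forward; pixel columns grow to the right and rows downward; lengths in mm; the calibration is good to about 2 mm. A picture is of the moment at which its call begins.
- bot.close_job(): hands the job in; it is judged then, once.
Trained networks look in a picture, given as the dict that the camera call returned (one of the last four; its "shot" number tells which), for a name from the list of things; names that differ only in an ending like _2 or _b are one class to them, and where a whole thing is asked for, a point or a joint stands for the part that bears it (a point fixed in the world has none). Each returns a list of dicts, best first, with "p" (0 to 1); they miss things now and then, are a little off and sometimes report something else, mostly with a low value. They report only what shows in the picture. A call takes as long as a camera call. They do not tell look-alikes from the thing itself.
- bot.cut_out(picture, thing): "pixels" (400x640 bool, what is visible of it) and "point" ([column, row] in pixels, amid what is visible of it).
The state is a dict: "time": time; "joint_positions": joint angles; "dq": joint speeds; "tau": joint torques, N m; "tool_pos": TCP position; "tcp_rot": TCP orientation; "contact_force": force on the tool from outside, world axes, zero at the start; "moment": the same for the moment, N m; "grip_width": finger opening in mm; "finger_force": force on a finger pad.
Only numpy, scipy, OpenCV 4.12 (cv2) and the standard library are available. Lean on these libraries where they do the work, as an engineer would, in place of code of your own. Each camera call takes 0.05 s, during which the arm holds its last target. There are 200 camera calls.

## Working session

There is one attempt and no reset: what is moved stays moved. The work goes in short steps, Python scripts to look and compute and a tool call to move; the robot and the scene stay as the last step left them, time stands still between calls to the robot, and variables do not carry over. Pictures are saved under pics/ and viewed, at most 10 in all, crops included, and the job is handed in when it is done.

Besides the shell and the picture viewer there is one more tool, called after "Call:" as name(argument=value, ...) on one line, values as JSON. apply_moves: Moves the arm, as the interface text tells. Its arguments: {"type":"object","properties":{"motion":{"type":"string"},"fingers":{"type":"number"}},"required":["motion"]}

```bash
mkdir -p pics
cat > h.py <<'E'
import numpy as np, cv2
from plant import bot
def pts(pic, mask):
    r,c=np.nonzero(mask & (pic["range_z"]>0))
    K=np.array([[pic["fx"],0,pic["cx"]],[0,pic["fy"],pic["cy"]],[0,0,1.]])
    u=cv2.undistortPoints(np.stack([c,r],1).astype(np.float64)[:,None],K,np.array(pic["D"],float))[:,0]
    z=pic["range_z"][r,c].astype(float)
    P=np.c_[u*z[:,None],z,np.ones(len(z))]
    return (P@np.array(pic["world_from_camera"]).T)[:,:3], r, c
E
python3 - <<'E'
from h import *
print(bot.get_obs())
for n in("top","scene"):
    p=bot.capture(n); cv2.imwrite(f"pics/{n}1.png",p["img"])
    print(n,np.round(p["world_from_camera"],2).tolist())
    for t in("cap","bottle","tray","small_bottle","teapot","tea_cup","book","glasses_case"):
        for d in bot.cut_out(p,t)[:4]:
            if d["p"]<.2: continue
            P,r,c=pts(p,d["pixels"])
            print(t,round(d["p"],2),np.round(d["point"]),len(P),np.round(np.median(P,0)),np.round(np.percentile(P,2,0)),np.round(np.percentile(P,98,0)), np.round(p["img"][d["pixels"]].mean(0)))
E
```

```text
{'time': 0.0, 'joint_positions': array([ 9.59024068e-01,  3.42709949e-01,  1.52503162e+00, -3.69222225e-05,
        1.27534446e+00, -1.46002643e-01]), 'dq': array([ 0.00033618, -0.00048758, -0.00185707,  0.00108507,  0.00035289,
       -0.00117472]), 'tau': array([ 4.00358276e-04, -4.31237805e+01, -2.44218779e+01,  7.20829703e-02,
        5.61530620e-02, -1.64048947e-04]), 'tool_pos': array([235.5429137 , 468.74910315, 226.04647556]), 'tcp_rot': array([-3.14011004e+00, -1.82330961e-04,  2.67583368e+00]), 'contact_force': array([0.38317168, 0.68090646, 0.38565907]), 'moment': array([-0.01322764,  0.01785486, -0.03998774]), 'finger_force': 0.0, 'grip_width': 91.47136832169575}
top [[0.01, -0.99, 0.13, 394.31], [-1.0, -0.01, 0.0, -19.19], [-0.0, -0.13, -0.99, 1200.58], [0.0, 0.0, 0.0, 1.0]]
cap 0.83 [215. 269.] 286 [318. 306.  28.] [295. 285.   3.] [342. 332.  33.] [ 11. 231. 239.]
cap 0.74 [264. 222.] 296 [466. 144. 135.] [442. 121. 115.] [490. 167. 139.] [238. 242. 244.]
cap 0.66 [351. 226.] 215 [ 457. -102.   29.] [ 436. -126.   22.] [481. -82.  34.] [ 33.  46. 248.]
cap 0.61 [290. 2
[... 1329 characters left out ...]
6.  34.] [ 53.  63. 208.]
bottle 0.85 [327. 200.] 445 [477. 126.  58.] [426.  96.  14.] [509. 167.  99.] [ 70. 116. 171.]
tray 0.78 [326. 228.] 954 [530.  44.  13.] [409. -32.   4.] [604. 196.  18.] [ 81. 132. 186.]
tray 0.47 [327. 199.] 463 [476. 127.  57.] [383. 106.   3.] [503. 214.  99.] [ 69. 115. 170.]
small_bottle 0.65 [328. 215.] 245 [544.  27.  57.] [501.  17.  17.] [557. 116.  99.] [ 93. 129. 168.]
teapot 0.77 [415. 175.] 1180 [685. 395.  77.] [594. 340.   2.] [733. 529. 118.] [36. 50. 86.]
tea_cup 0.7 [349. 175.] 398 [447. 320.  42.] [407. 293.   7.] [484. 376.  63.] [156. 185. 201.]
glasses_case 0.65 [389. 250.] 789 [773.   8.  34.] [737. -48.   3.] [799.  97.  39.] [48. 57. 66.]
```

Run:
```python
from h import *
for n in("top","scene"):
    p=bot.capture(n); 
    d=min(bot.cut_out(p,"cap"),key=lambda d:np.linalg.norm(np.median(pts(p,d["pixels"])[0],0)-[466,144,135]))
    m=cv2.dilate(d["pixels"].astype(np.uint8),np.ones((5,5)))>0
    P,_,_=pts(p,m); T=P[(P[:,2]>129)&(P[:,2]<145)]
    (c,r)=cv2.minEnclosingCircle(T[:,:2].astype(np.float32))
    print(n,len(T),T[:,:2].mean(0),np.median(T[:,2]),c,r)
    if n=="top":
        cr=p["img"][100:300,150:390]; cv2.imwrite("pics/crop1.png",cv2.resize(cr,None,fx=3,fy=3))
```

```text
top 283 [465.51959656 145.78329776] 135.82021632353872 (465.7225646972656, 146.21380615234375) 25.94576644897461
scene 0 [nan nan] nan (0.0, 0.0) 0.0<stdin>:8: RuntimeWarning: Mean of empty slice.
  ret = um.true_divide(
  return _methods._mean(a, axis=axis, dtype=dtype,
  ret = ret.dtype.type(ret / rcount)
```

View pics/crop1.png

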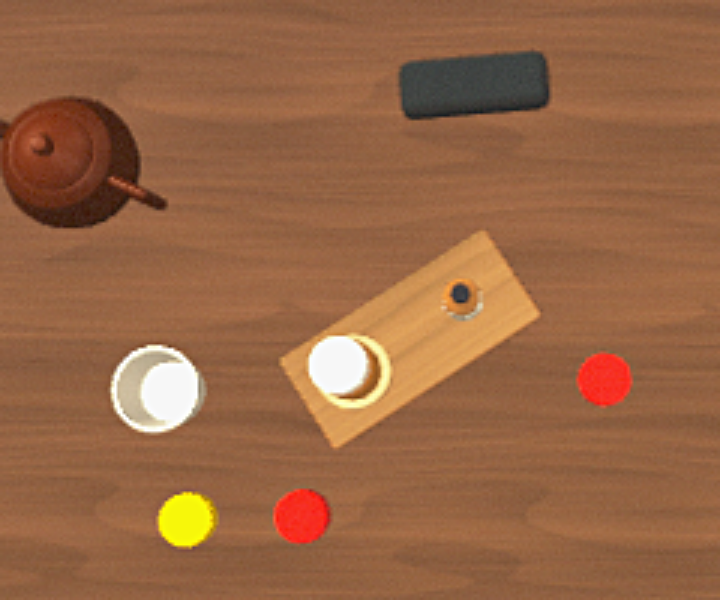

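View pics/scene1.png

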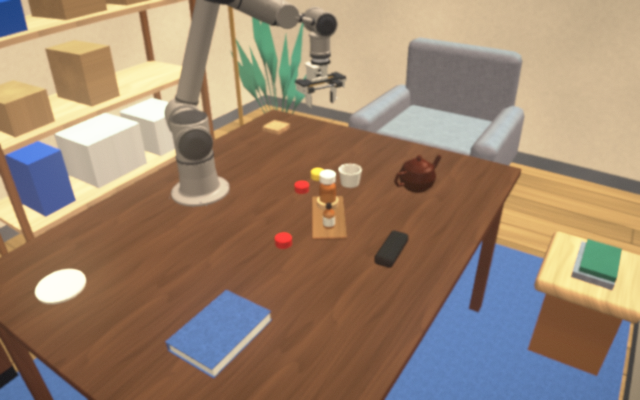

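The white cap on the ringed bottle is at top-image pixel (263, 222), or world (465.6, 146), with its top at z≈135.5. The small bottle is at about (303, 199). The red and yellow discs are look-alike caps. Next I move the gripper above the white cap.

Call:
apply_moves(motion="-0.044 -0.023 0 0; -0.044 -0.023 0 0; -0.044 -0.023 0 0; -0.044 -0.023 0 0; -0.044 -0.023 0 0; -0.044 -0.023 0 0; -0.044 -0.023 0 0; -0.042 -0.024 0 0", fingers=1)

```text
time: 2.1
tool_pos: [466.3, 145.2, 226.9]
tcp_rot: [3.141, 0.0, 2.676]
contact_force: [1.1, 0.6, -0.4]
grip_width: 91.6
finger_force: 0.0
```

Call:
apply_moves(motion="0 0 0 0; 0 0 0 0")

```text
time: 2.35
tool_pos: [465.0, 146.9, 226.6]
tcp_rot: [3.141, -0.001, 2.675]
contact_force: [-0.8, 0.3, 0.8]
grip_width: 91.9
finger_force: 0.0
```

Call:
apply_moves(motion="0 0 0.03 0; 0 0 0.035 0; 0 0 0.025 0; 0 0 0.015 0; 0 0 0.008 0; 0 0 0.005 0; 0 0 0 0")

```text
time: 3.22
tool_pos: [465.3, 147.0, 108.9]
tcp_rot: [3.141, 0.0, 2.676]
contact_force: [0.2, 0.6, 1.2]
grip_width: 92.0
finger_force: 0.0
```

Call:
apply_moves(motion="0 0 0 0; 0 0 0 0; 0 0 0 0; 0 0 0 0; 0 0 0 0; 0 0 0 0", fingers=-1)

```text
time: 3.98
tool_pos: [465.6, 146.7, 108.8]
tcp_rot: [3.141, 0.0, 2.676]
contact_force: [1.2, 0.9, 0.0]
grip_width: 52.0
finger_force: 30.0
```

Call:
apply_moves(motion="0 0 0.002 0; 0 0 0.002 0; 0 0 0.001 0; 0 0 0 0; 0 0 0 0")

```text
time: 4.6
tool_pos: [465.8, 146.9, 104.7]
tcp_rot: [3.14, 0.001, 2.676]
contact_force: [-2.0, 1.2, 8.5]
grip_width: 51.8
finger_force: 30.0
```

Call:
apply_moves(motion="0 0 0.0007 0; 0 0 0 0; 0 0 0 0")

```text
time: 4.97
tool_pos: [465.8, 146.9, 104.1]
tcp_rot: [3.14, 0.001, 2.676]
contact_force: [-2.6, 0.9, 9.7]
grip_width: 51.5
finger_force: 30.0
```

Run:
```python
from h import *
o=[]
for i in range(6):
    bot.capture("top"); s=bot.get_obs(); o.append(np.r_[s["tool_pos"],s["contact_force"],s["moment"]])
print(np.round(np.mean(o,0),2),np.round(np.std(o,0),2),s["joint_positions"])
```

```text
[ 4.6583e+02  1.4686e+02  1.0411e+02 -1.9600e+00  6.4000e-01  1.0100e+01
  2.1000e-01  4.0000e-01  1.0000e-02] [0.01 0.01 0.01 0.16 0.47 0.5  0.03 0.03 0.03] [ 1.48134163e-01  4.16567989e-01  1.79293767e+00  3.86564057e-04
  9.30399416e-01 -9.57168017e-01]
```

Call:
apply_moves(motion="0 0 0 -7; 0 0 0 -7; 0 0 0 -7; 0 0 0 -7; 0 0 0 0")

```text
time: 5.9
tool_pos: [466.6, 146.7, 104.3]
tcp_rot: [3.141, 0.003, -3.117]
contact_force: [-0.1, 0.6, 9.5]
grip_width: 51.6
finger_force: 30.0
```

Call:
apply_moves(motion="0 0 0 -7; 0 0 0 -7; 0 0 0 -7; 0 0 0 -7; 0 0 0 -5; 0 0 0 0; 0 0 0 0")

```text
time: 6.78
tool_pos: [466.7, 146.7, 104.4]
tcp_rot: [-3.14, 0.003, -2.543]
contact_force: [0.3, 0.5, 9.7]
grip_width: 51.4
finger_force: 30.0
```

Run:
```python
from h import *
o=[]
for i in range(6):
    p=bot.capture("scene"); s=bot.get_obs(); o.append(np.r_[s["tool_pos"],s["contact_force"],s["moment"]])
print(np.round(np.mean(o,0),2),s["tcp_rot"])
cv2.imwrite("pics/s2.png",cv2.resize(p["img"][100:240,230:430],None,fx=4,fy=4,interpolation=cv2.INTER_CUBIC))
```

```text
[4.6675e+02 1.4674e+02 1.0438e+02 7.0000e-02 2.5000e-01 9.6900e+00
 1.3000e-01 9.0000e-02 3.0000e-02] [-3.13989182  0.00331095 -2.54257742]
```

View pics/s2.png

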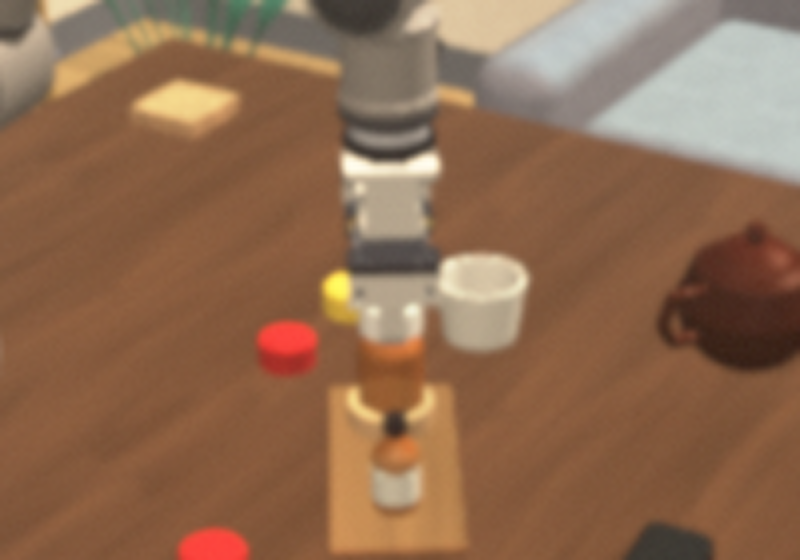

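The view shows the gripper on the cap at crop pixel (392, 325), pressed close to the shoulder, with the other objects undisturbed. It has turned 1.06 rad. I'll lift gently and watch the force.

Call:
apply_moves(motion="0 0 -0.002 0; 0 0 -0.002 0; 0 0 -0.002 0; 0 0 -0.002 0; 0 0 -0.002 0; 0 0 0 0")

```text
time: 7.82
tool_pos: [464.7, 146.4, 112.6]
tcp_rot: [3.141, -0.002, -2.543]
contact_force: [-0.0, -0.0, -0.4]
grip_width: 51.8
finger_force: 30.0
```

Call:
apply_moves(motion="0 0 -0.006 0; 0 0 -0.012 0; 0 0 -0.02 0; 0 0 -0.025 0; 0 0 -0.025 0; 0 0 -0.015 0; 0 0 -0.008 0; 0 0 -0.003 0")

```text
time: 8.82
tool_pos: [465.4, 146.6, 227.5]
tcp_rot: [-3.141, 0.0, -2.543]
contact_force: [0.4, -0.3, 0.2]
grip_width: 51.7
finger_force: 30.0
```

Call:
apply_moves(motion="0 0 0 0; 0 0 0 0; 0 0 0 0; 0 0 0 0")

```text
time: 9.32
tool_pos: [465.3, 146.6, 226.8]
tcp_rot: [3.141, -0.0, -2.543]
contact_force: [-0.7, -0.7, 0.8]
grip_width: 51.9
finger_force: 30.0
```

Run:
```python
from h import *
p=bot.capture("scene"); s=bot.get_obs(); print(s["tool_pos"],s["tcp_rot"],s["contact_force"],s["grip_width"],np.abs(s["dq"]).max(),s["time"])
cv2.imwrite("pics/s3.png",cv2.resize(p["img"][100:240,230:430],None,fx=4,fy=4,interpolation=cv2.INTER_CUBIC))
for d in bot.cut_out(p,"cap")[:5]:
    P,_,_=pts(p,d["pixels"]); print(round(d["p"],2),d["point"],np.round(np.percentile(P,[3,50,97],0)).tolist(),p["img"][d["pixels"]].mean(0).round())
```

```text
[465.37115327 146.60014235 226.86813055] [ 3.14143760e+00 -2.12268289e-04 -2.54272664e+00] [-0.34056878  0.9251322   0.2363371 ] 51.252351078207006 0.002483452292239355 9.375
0.8 [284.7, 240.6] [[441.0, -132.0, 1.0], [469.0, -114.0, 26.0], [486.0, -71.0, 33.0]] [ 52.  61. 208.]
0.6 [298.1, 187.9] [[268.0, 168.0, -0.0], [329.0, 186.0, 21.0], [349.0, 255.0, 33.0]] [ 53.  66. 199.]
```

View pics/s3.png

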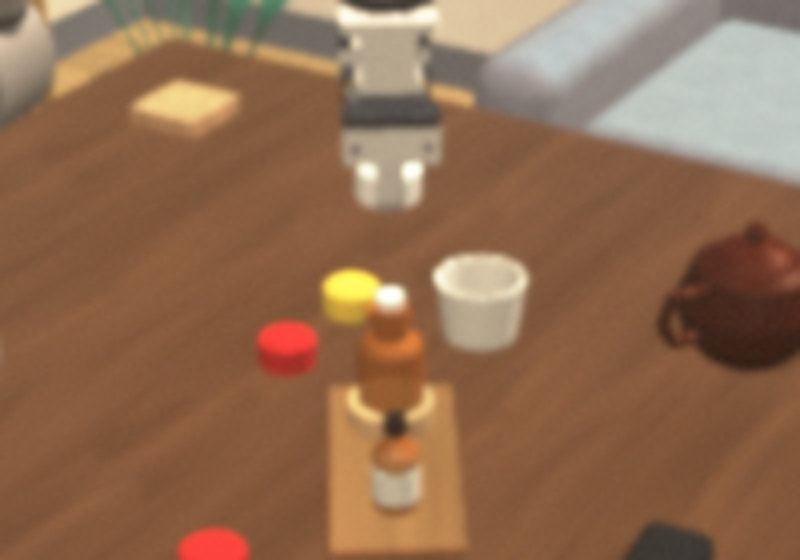

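The bottle neck is bare, with the white seal at crop pixel (390, 297). The cap is held level in the fingers at (388, 190), and the other objects are where they were.

```bash
python3 -c "
from plant import bot
print(bot.close_job())"
```

```text
the job is handed in; nothing more can be done
None
```

The larger bottle is open, and the job was handed in at about 9.4 s with the cap held level and still about 10 cm above the mouth; nothing else was touched.

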